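# Weigh a clamp ring on the bench balance

## Task

Weigh the clamp ring that lies on the balance's left pan. Fit the larger of the two ring weights over the post of the right pan, which lies loosely on its stem, so feel lightly for the post; once the weight sits flat on the pan let go of it, then slide the poise along its bar until the beam floats level with nothing touching it. Never drop the weight or lean on the balance, and leave the clamp ring on its pan and the smaller weight where it lies.

Things in the scene. Friction and masses are not known exactly. Their poses are not given: they have to be found in the camera images.
- balance: Grey two-pan bench balance, fixed on the bench. Plinth 110 x 330 mm, 32 mm high (guide tubes under the pans 65 mm); fork in the middle 108 mm high, white dial plate behind the pointer up to 170 mm. Origin: underside, centre; x to its back, y along the beam to the left pan. The pans are 104 mm steel discs 120 mm left and right of the middle. Where a thing lies on a pan does not matter.
- beam (a joint): Tilt of the beam in rad. 0: level (pointer on the broad middle mark); negative: left (clamp ring) side down; positive: right side down. It starts on its stop at -0.12 (the other is 0.12) and the large weight alone never lifts it off. Between the stops it floats and, 1.5 s after it is let go, rests at a tilt of about 0.007 rad for each mm of poise travel away from balance.
- beam_pivot (a point): Pivot of the beam, 95 mm above the bench in the middle of the balance; it turns with the beam. The centre line of the poise bar lies at this height when the beam is level.
- poise (a joint): Travel of the poise along its bar in m: 0 at the left end (80 mm left of the middle of the balance), 0.16 at the right (80 mm right). Sliding it right makes the right side heavier. It rubs (2 N to push slowly, 1 N more for each 0.1 m/s) and stays where it is left. While anything touches it the beam does not float freely, so let go to see the tilt.
- poise_mid (a point): The poise: brass block, 24 mm along the bar, 26 mm across, on an aluminium bar (6 wide, 10 mm high) 78 mm in front of the beam's middle line. Point: middle of the part of the block that stands above the bar, 16 mm above the bar's centre line, 10 mm below the block's top; on the top a round button, 15 mm wide, 14 mm high. The bar tilts with the beam and runs 45 mm past the block at each end.
- weight_stem_top (a point): Point on the axis of the right pan's stem, level with the pan's top face; 132 mm above the bench at the start, 118 mm when the beam is level (12 mm for 0.1 rad; pans stay level). Pressed with more than about 2 to 3.5 N the pan sinks, 29 mm at the most. It lies loosely on the stem, and so stands off to some unknown side: see weight_post_level.
- weight_post_level (a point): The post in the middle of the right pan: a steel pin of 10 mm diameter, 35 mm high, its top 5 mm tapering to 6 mm. Only its height is tracked: this point is on the stem's axis, level with the post's tip. The loose pan and its post stand 5 to 6.5 mm from this axis, each time to another, unmeasured side, and yield sideways to about 0.4 N: find the post by feel (or look).
- load_pan_top (a point): Centre of the top face of the left pan, on which the clamp ring lies.
- clamp_ring: The part being weighed: black clamp ring, 68 mm across, 16 mm high, lying flat on the left pan. Its mass is unknown, about 270 to 360 g. Origin: underside, centre.
- large_weight: Ring weight of 200 g: plain steel ring, 42 mm across, 24 mm high, with a 14 mm through bore, standing flat on the bench to the right of the balance. Origin: underside, centre, z along the bore.
- small_weight: Ring weight of 80 g, not needed: plain steel ring, 32 mm across, 18 mm high, with the same bore, on the bench to the right of the balance. Origin: underside, centre.
Things that resemble listed ones, but are neither listed nor needed, are in the scene too. What is shaped like the large_weight but blue or pink is not meant.

How it is judged:
On the way, in this order (a step that is already met when the one before it is completed fails the run):
1. the large weight sits flat on the right pan, over its post, and is let go (horizontal distance between large_weight and weight_stem_top below 0.011 m and z of large_weight in the frame of weight_stem_top between -0.003 and 0.003 m and contact force between the fingers and large_weight below 0.05 N), for 0.2 s.
2. the beam floats level with nothing of the robot touching the balance (value of joint beam between -0.025 and 0.025 rad and velocity of joint beam between -0.05 and 0.05 rad/s and contact force between each of the arm, the fingers and balance below 0.05 N), for 0.3 s.
At the end, for the whole second after the job is handed in: The beam floats at rest within 0.025 rad of level; the large weight is over the post of the right pan and flat on it (within 3 mm), the clamp ring still lies on the left pan within 30 mm of its centre, and the small weight lies within 30 mm of where it was (value of joint beam between -0.025 and 0.025 rad and velocity of joint beam between -0.05 and 0.05 rad/s and horizontal distance between clamp_ring and load_pan_top below 0.03 m and z of clamp_ring in the frame of load_pan_top below 0.005 m and distance of small_weight from where it was at the start of the episode below 0.03 m and horizontal distance between large_weight and weight_stem_top below 0.011 m and z of large_weight in the frame of weight_stem_top between -0.003 and 0.003 m); the robot touches nothing.
It fails at once if the fingers push on the balance with more than 12 N (contact force between the fingers and balance above 12 N).
It fails at once if the arm or gripper body pushes on the balance with more than 12 N (contact force between the arm and balance above 12 N).
It fails at once if the large weight is dropped or pressed on the balance with more than 12 N (contact force between large_weight and balance above 12 N).
It fails at once if the small weight is put on the balance (contact force between small_weight and balance above 0.3 N).
It also fails if it takes over 70 s, if anything falls off the work surface, if the arm or the gripper's body presses on something with over 40 N, if the wrist force passes 120 N, or if a joint passes its speed limit or range.

## Robot

A 6-joint arm with a two-finger parallel gripper is mounted at the origin on the work surface; the furniture and walls round the work are solid. World frame = base frame: x ahead of the robot, y to its left, z up, the work surface at z = 0. Lengths are in m, angles in rad, forces in N, time in s.
With the tool pointing down it reaches from about 0.325 to 0.85 m from the base axis. Payload 15.5 kg.
Tool frame: the origin (TCP) lies at the very end of the fingers, on their centre line; the grasp point (between the pads) lies 19 mm behind it (bot.tcp_to_grasp is the distance from the TCP to the grasp point, in m); z points along the fingers, y is the direction in which the jaws open and shut (so a half turn about z gives the same grasp; the last joint's range is limited). The gripper opens to 91 mm and grips with 3 to 60 N. Pads are 32 mm wide; open, the fingers measure 118 mm over their backs; the gripper's body (76 mm by 178 mm) begins 60 mm behind the grasp point.
Start: joints at [1.101, 0.494, 1.345, -0, 1.302, -0.096], TCP at [0.229, 0.582, 0.214] pointing down, gripper open.
Joint ranges: [-2.91, 2.91], [-0.82, 2.16], [0.22, 2.67], [-1.22, 4.37], [0.12, 2.79], [-3.08, 3.08]. Speed limits (rad/s): [1.89, 1.89, 2.57, 3.01, 3.01, 3.01].

## Interface

Orientations are given as [roll, pitch, yaw] about the fixed x, y, z axes, in that order (R = Rz(yaw) Ry(pitch) Rx(roll)).
In Python, from workcell import bot gives the robot as it stands.
- The arm moves only by the shell command python3 -m handwheel 'ROWS' [FORCE]. ROWS is JSON, a list of rows, each an object with "offset": the shift along the tool's x, y, z in cm, a list of three; "turn": the turn about the tool's z in rad; "gripper": the finger opening in cm, from 0 to 9.12. In form: [{"offset": [tx, ty, tz], "turn": turn, "gripper": gripper}, ...]. A call has 1 to 5 rows; each row is the pose to reach, as a shift and turn from the pose commanded when the call began, along the tool's axes at that moment; what a row does not reach only later rows make up. A row lasts 1/12 s, in which the tool goes at most 41.7 mm and 7.16 degrees, less where a joint would pass 70% of its speed; a pose out of reach is approached as far as the arm can. A call with a gripper value outside its range is refused whole. The fingers move at their own pace and stop on an object; FORCE is the grip in N (left out, the last holds). Time passes only in rows, so rows that repeat a pose let the fingers close. It gives the time, the measured TCP pose, the force and the opening at its end, in the units of the state.
- bot.observe(): the state, without advancing time (a new reading comes with each control period).
- bot.read_camera(name): name is "scene" or "top" or "wrist"; returns the picture (420x560x3 uint8, red, green, blue); there is no depth.
- bot.camera_info(name): a dict with "vertical_fov" (degrees; the focal length in pixels is half the picture's height over the tangent of half this angle, whatever the lens; pixels are square), "cx", "cy" (the principal point, pixels), "k1" (the pictures are not rectified: a ray, as slopes to the right and down, at radius r is drawn at 1 + k1 r^2 times it, then the intrinsics apply), "cam_to_world" (4x4, takes a point from camera to world coordinates); the wrist camera has in their place "hand_eye" (4x4, takes a point from camera to tool coordinates, whose origin is the TCP and whose axes are the flange's). Camera axes: x right, y down, z forward; pixel columns grow to the right and rows downward; lengths in m; the calibration is good to about 2 mm. A picture is of the moment at which its call begins: read the wrist's pose just before it. camera_info takes no time and is no camera call.
- bot.finish_job(): hands the job in, once; it reports no verdict.
Trained networks look in the newest picture that a camera, given by its name, has taken for a name from the list of things; names that differ only in an ending like _2 or _b are one class to them, and where a whole thing is asked for, a point or a joint stands for the part that bears it (a point fixed in the world has none). Each returns a list of dicts, best first, with "p" (0 to 1); they miss things now and then, are a little off and sometimes report something else, mostly with a low value. They report only what shows in the picture. A call takes as long as a camera call. They do not tell look-alikes from the thing itself.
- bot.outline_of(camera, name): "region" (420x560 bool, what is visible of it) and "pixel" ([row, column] in pixels, amid what is visible of it).
The state is a dict: "time": time; "joint_positions": joint angles; "joint_velocities": joint speeds; "joint_efforts": joint torques, N m; "tcp_pos": TCP position; "tool_rot": TCP orientation; "force": force on the tool from outside, world axes, zero at the start; "torque": the same for the moment, N m; "gripper_width": finger opening in m.
Only numpy, scipy, OpenCV 4.12 (cv2) and the standard library are available. Lean on these libraries where they do the work, as an engineer would, in place of code of your own. Each camera call takes 0.05 s, during which the arm holds its last target.

## Working session

There is one attempt and no reset: what is moved stays moved. The work goes in short steps, Python scripts to look and compute and a shell command to move; the robot and the scene stay as the last step left them, time stands still between calls to the robot, and variables do not carry over. Pictures are saved under pics/ and viewed, and the job is handed in when it is done.

```bash
ls; mkdir -p pics; python3 - <<'E'
from workcell import bot
import cv2,numpy as np
print(bot.observe())
for n in("scene","top","wrist"):
    im=bot.read_camera(n); cv2.imwrite(f"pics/{n}0.png",im[:,:,::-1]); 
    c=bot.camera_info(n); print(n,{k:(np.round(v,3).tolist() if not isinstance(v,str) else v) for k,v in c.items()})
E
```

```text
pics
{'time': 0.0, 'joint_positions': array([ 1.10047488e+00,  4.94169935e-01,  1.34611833e+00, -3.02607039e-05,
        1.30249739e+00, -9.54796805e-02]), 'joint_velocities': array([-0.00036337, -0.00024596,  0.00060959,  0.00012643, -0.00067268,
       -0.00094073]), 'joint_efforts': array([-4.45404337e-03, -8.78793740e+01, -3.81842780e+01,  7.03982008e-02,
        5.32876176e-02, -6.72976239e-05]), 'tcp_pos': array([0.22865321, 0.58127128, 0.21335084]), 'tool_rot': array([-3.14040231e+00, -8.46985304e-05,  2.76675888e+00]), 'force': array([-0.13946911,  0.01949568, -0.17924029]), 'torque': array([-0.02834158, -0.03792935,  0.02793297]), 'gripper_width': 0.0909842142458897}
scene {'vertical_fov': 45.602, 'cx': 280.8, 'cy': 215.218, 'k1': -0.129, 'cam_to_world': [[0.878, -0.327, 0.35, 0.103], [-0.479, -0.621, 0.621, -0.813], [0.014, -0.712, -0.702, 0.939], [0.0, 0.0, 0.0, 1.0]]}
top {'vertical_fov': 50.453, 'cx': 278.454, 'cy': 213.097, 'k1': -0.107, 'cam_to_world': [[0.01, -0.985, 0.172, 0.323], [-1.0, -0.006, 0.024, -0.133], [-0.023, -0.172, -0.985, 1.001], [0.0, 0.0, 0.0, 1.0]]}
wrist {'vertical_fov': 60.176, 'cx': 278.121, 'cy': 205.544, 'k1': -0.087, 'hand_eye': [[0.0, -0.967, -0.256, 0.071], [1.0, 0.001, -0.0, -0.0], [0.001, -0.256, 0.967, -0.172], [0.0, 0.0, 0.0, 1.0]]}
```

View pics/scene0.png

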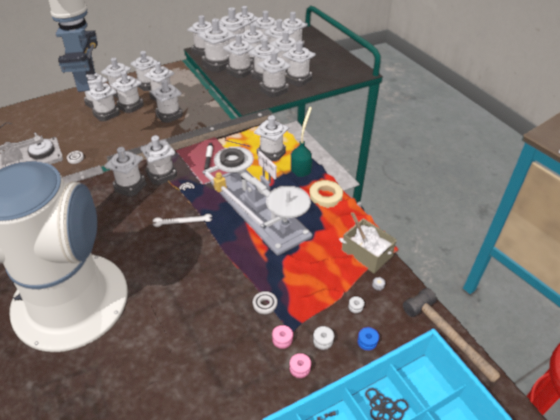

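View pics/top0.png

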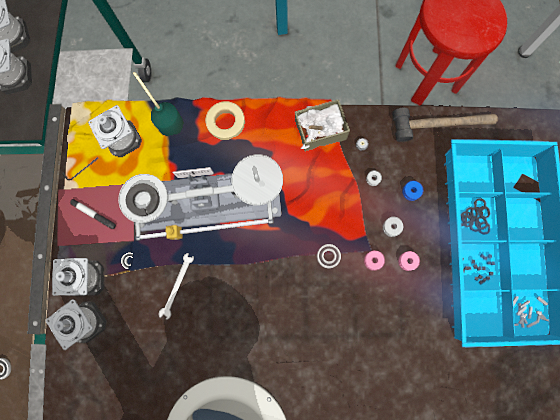

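View pics/wrist0.png

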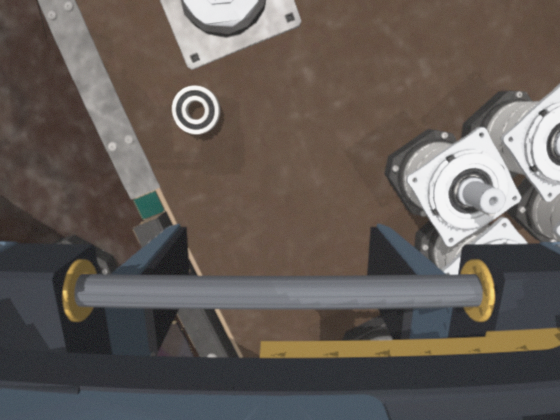

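```bash
cat > h.py <<'E'
from workcell import bot
import numpy as np, cv2
from scipy.spatial.transform import Rotation as R
def cam(n,obs=None):
    c=bot.camera_info(n); f=210/np.tan(np.radians(c['vertical_fov'])/2)
    K=np.array([[f,0,c['cx']],[0,f,c['cy']],[0,0,1.]])
    d=np.array([c['k1'],0,0,0.,0])
    if n=='wrist':
        T=np.eye(4);T[:3,:3]=R.from_euler('xyz',obs['tool_rot']).as_matrix();T[:3,3]=obs['tcp_pos']
        M=T@np.array(c['hand_eye'])
    else: M=np.array(c['cam_to_world'])
    return K,d,M
def ray(C,px):  # px (col,row)
    K,d,M=C
    u=cv2.undistortPointsIter(np.array([[px]],float),K,d,None,None,(3,50,1e-9))[0,0]
    return M[:3,3],M[:3,:3]@np.array([u[0],u[1],1])
def plane(C,px,z):
    o,v=ray(C,px); return o+v*(z-o[2])/v[2]
def proj(C,P):
    K,d,M=C; Q=np.linalg.inv(M); P=np.atleast_2d(P)@Q[:3,:3].T+Q[:3,3]
    return cv2.projectPoints(P,np.zeros(3),np.zeros(3),K,d)[0][:,0]
def toolaxes(obs): return R.from_euler('xyz',obs['tool_rot']).as_matrix()
def crop(im,c,r,w,h,s,fn):
    a=im[max(r,0):r+h,max(c,0):c+w,::-1]; cv2.imwrite(fn,cv2.resize(a,None,fx=s,fy=s,interpolation=cv2.INTER_CUBIC))
E
python3 - <<'E'
from h import *
t=cv2.imread('pics/top0.png')[:,:,::-1]
crop(t,110,130,190,140,4,'pics/tz1.png'); crop(t,300,120,140,150,4,'pics/tz2.png')
C=cam('top')
for n in('large_weight','small_weight','balance','poise','clamp_ring'):
    for o in bot.outline_of('top',n)[:6]:
        r,c=o['pixel']; ys,xs=np.where(o['region'])
        print(n,round(o['p'],2),(c,r),len(ys),xs.min(),xs.max(),ys.min(),ys.max(),plane(C,(c,r),.02).round(3))
E
```

```text
large_weight 0.81 (372.1, 260.8) 353 363 384 250 270 [ 0.389 -0.315  0.02 ]
large_weight 0.76 (410.6, 190.0) 317 402 422 181 200 [ 0.549 -0.407  0.02 ]
large_weight 0.55 (393.6, 227.9) 311 382 403 217 236 [ 0.462 -0.365  0.02 ]
large_weight 0.53 (407.6, 259.3) 297 399 418 251 270 [ 0.393 -0.394  0.02 ]
large_weight 0.33 (199.7, 230.9) 1260 136 273 184 239 [0.453 0.067 0.02 ]
small_weight 0.67 (372.4, 179.5) 183 367 381 171 185 [ 0.573 -0.321  0.02 ]
small_weight 0.26 (212.5, 196.7) 8536 119 282 155 239 [0.531 0.041 0.02 ]
balance 0.75 (209.1, 200.2) 9063 118 283 155 240 [0.523 0.049 0.02 ]
poise 0.75 (173.8, 234.2) 203 165 181 225 239 [0.445 0.126 0.02 ]
clamp_ring 0.88 (135.5, 196.8) 660 126 159 183 216 [0.53 0.22 0.02]
clamp_ring 0.36 (260.2, 178.0) 2129 231 282 155 206 [ 0.575 -0.066  0.02 ]
```

View pics/tz1.png

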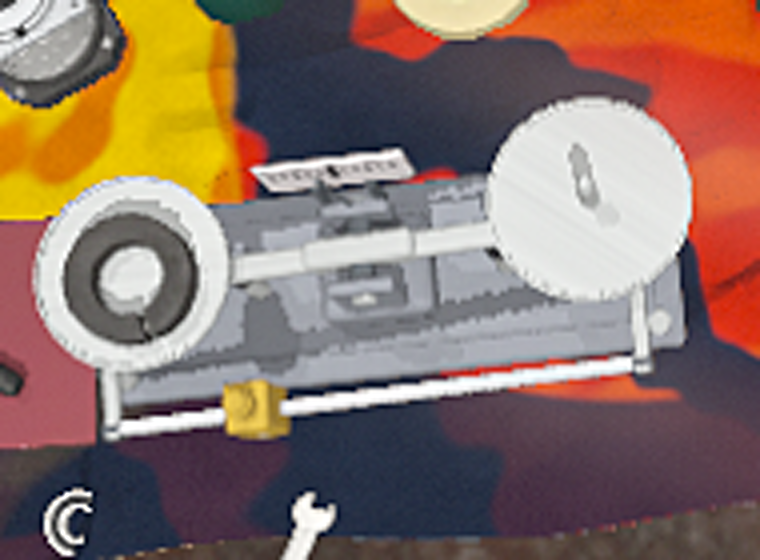

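View pics/tz2.png

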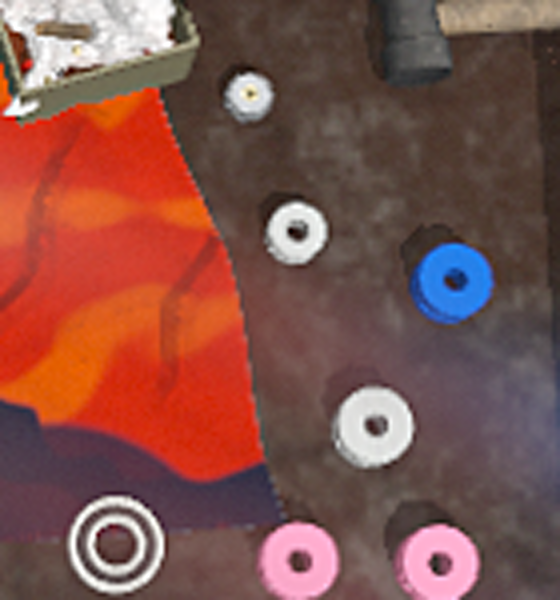

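```bash
python3 - <<'E'
from h import *
C=cam('top')
def q(x,y,z): return plane(C,(110+(x-1.5)/4,130+(y-1.5)/4),z)
L=q(133,272,.104);Rr=q(590,197,.132)
print('L',L.round(4),'R',Rr.round(4),'mid',((L+Rr)/2).round(4),np.linalg.norm((L-Rr)[:2]),'yaw',np.arctan2(*(L-Rr)[[1,0]])-np.pi/2)
a,b=q(112,428,.0805),q(642,360,.1095); print('bar',a.round(4),b.round(4),'yaw',np.arctan2(*(a-b)[[1,0]])-np.pi/2)
print('post base',q(588,205,.132),'tip',q(577,148,.167))
print('poise btn',q(243,400,.125))
t=plane(C,(300+(375-1.5)/4,120+(425-1.5)/4),.024);print('LW',t)
print('small',plane(C,(300+297/4,120+230/4),.018))
E
```

```text
L [0.5108 0.1735 0.104 ] R [ 0.5444 -0.0677  0.132 ] mid [0.5276 0.0529 0.118 ] 0.24344060858499836 yaw 0.13827372264002724
bar [0.4314 0.1876 0.0805] [ 0.4652 -0.0939  0.1095] yaw 0.11937168832074052
post base [ 0.54023149 -0.06672402  0.132     ] tip [ 0.55993084 -0.06348273  0.167     ]
poise btn [0.44104535 0.10550674 0.125     ]
LW [ 0.46644905 -0.36369676  0.024     ]
small [ 0.5781225  -0.32529988  0.018     ]
```

```bash
cat >> h.py <<'E'
def go(target,yaw):
    o=bot.observe(); A=toolaxes(o); d=A.T@(np.array(target)-o['tcp_pos'])*100
    t=-((yaw-o['tool_rot'][2]+np.pi)%(2*np.pi)-np.pi)
    print('t',round(o['time'],2),'tcp',o['tcp_pos'].round(4),'yaw',o['tool_rot'].round(4),'F',o['force'].round(2),'w',round(o['gripper_width'],4))
    print('offset cm',d.round(2),'turn',round(t,3))
E
python3 -c "
from h import *
go([.545,-.065,.28],np.pi+.12)"
```

```text
t 0.4 tcp [0.2288 0.5816 0.2138] yaw [-3.1414  0.      2.7668] F [ 0.24 -0.37 -0.02] w 0.0908
offset cm [-53.1  -48.59  -6.61] turn -0.495
```

```bash
python3 -m handwheel '[{"offset":[0,0,-4],"turn":-0.12,"gripper":9},{"offset":[-3,-3,-7],"turn":-0.24,"gripper":9},{"offset":[-6,-6,-7],"turn":-0.36,"gripper":9},{"offset":[-9,-9,-7],"turn":-0.48,"gripper":9},{"offset":[-12,-11,-7],"turn":-0.495,"gripper":9}]'; python3 -c "
from h import *
go([.545,-.065,.28],np.pi+.12)"
```

```text
time: 0.82
tcp_pos: [0.2963, 0.4398, 0.2846]
tool_rot: [3.141, 0.001, -3.012]
force: [1.1, 1.2, 0.7]
gripper_width: 0.0901
t 0.82 tcp [0.2963 0.4398 0.2846] yaw [ 3.1407e+00  8.0000e-04 -3.0124e+00] F [1.1  1.18 0.72] w 0.0901
offset cm [-18.16 -53.27   0.43] turn 0.009
```

```bash
python3 -m handwheel '[{"offset":[-1.4,-3.9,0],"turn":0,"gripper":9},{"offset":[-2.8,-7.8,0],"turn":0,"gripper":9},{"offset":[-4.2,-11.7,0],"turn":0,"gripper":9},{"offset":[-5.6,-15.6,0],"turn":0,"gripper":9},{"offset":[-7,-19.5,0],"turn":0,"gripper":9}]';python3 -m handwheel '[{"offset":[-1.4,-3.9,0],"turn":0,"gripper":9},{"offset":[-2.8,-7.8,0],"turn":0,"gripper":9},{"offset":[-4.2,-11.7,0],"turn":0,"gripper":9},{"offset":[-5.6,-15.6,0],"turn":0,"gripper":9},{"offset":[-7,-19.5,0],"turn":0,"gripper":9}]'; python3 -c "
from h import *
go([.545,-.065,.28],np.pi+.12)"
```

```text
time: 1.23
tcp_pos: [0.3898, 0.2542, 0.2841]
tool_rot: [3.141, 0.0, -3.021]
force: [1.7, 0.4, 1.0]
gripper_width: 0.09
time: 1.65
tcp_pos: [0.4828, 0.0687, 0.2841]
tool_rot: [3.142, 0.001, -3.022]
force: [1.3, 2.2, 0.9]
gripper_width: 0.0901
t 1.65 tcp [0.4828 0.0687 0.2841] yaw [ 3.1416e+00  5.0000e-04 -3.0215e+00] F [1.27 2.2  0.94] w 0.0901
offset cm [ -4.58 -14.02   0.41] turn 0.0
```

```bash
python3 -m handwheel '[{"offset":[-1.2,-3.8,0],"turn":0,"gripper":9},{"offset":[-2.4,-7.6,0],"turn":0,"gripper":9},{"offset":[-3.6,-11.2,0],"turn":0,"gripper":9},{"offset":[-4.2,-13.2,0],"turn":0,"gripper":9},{"offset":[-4.2,-13.2,0],"turn":0,"gripper":9}]'; python3 - <<'E'
from h import *
o=bot.observe(); im=bot.read_camera('wrist'); cv2.imwrite('pics/w1.png',im[:,:,::-1])
go([.466,-.364,.13],np.pi)
np.save('o1.npy',o,allow_pickle=True)
E
```

```text
time: 2.07
tcp_pos: [0.5414, -0.0591, 0.2836]
tool_rot: [-3.141, 0.0, -3.025]
force: [-0.5, -0.8, -0.8]
gripper_width: 0.09
t 2.12 tcp [ 0.5404 -0.0571  0.2836] yaw [-3.1415e+00 -1.0000e-04 -3.0242e+00] F [-0.15  0.88 -0.3 ] w 0.0899
offset cm [ 10.98 -29.61  15.36] turn 0.117
```

View pics/w1.png

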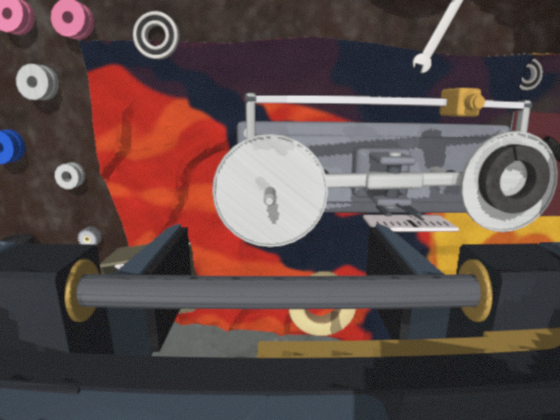

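```bash
python3 - <<'E'
from h import *
im=cv2.imread('pics/w1.png')[:,:,::-1]
crop(im,205,125,130,130,6,'pics/w1z.png')
E
```

```text
(no output)
```

View pics/w1z.png

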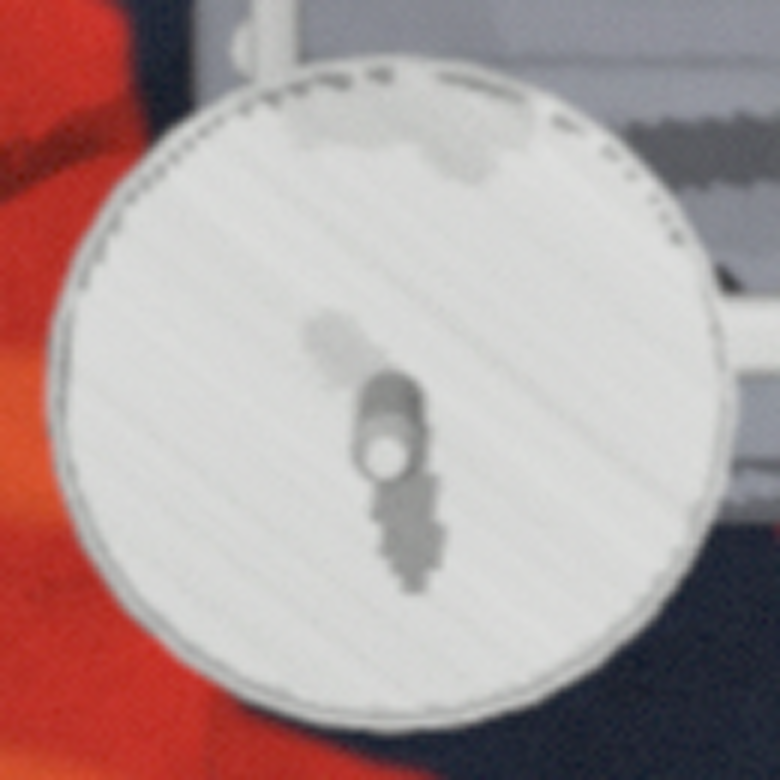

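```bash
python3 - <<'E'
from h import *
o=np.load('o1.npy',allow_pickle=True).item()
o2=bot.observe(); 
for oo in(o,o2):
    C=cam('wrist',oo)
    f=lambda x,y,z: plane(C,(205+(x-2.5)/6,125+(y-2.5)/6),z)
    print(f(385,455,.167),f(389,402,.132),f(393,391,.132))
    for px in((36,82),):print('LW',plane(C,px,.024))
Ct=cam('top'); print(proj(Ct,f(385,455,.167)),(110+576/4,130+148/4), proj(Ct,f(385,455,.132)))
E
```

```text
[ 0.54270578 -0.06736264  0.167     ] [ 0.54315199 -0.06765189  0.132     ] [ 0.54137578 -0.06723766  0.132     ]
LW [ 0.46647352 -0.35932084  0.024     ]
[ 0.54162222 -0.06522439  0.167     ] [ 0.5420451  -0.06548102  0.132     ] [ 0.5402692  -0.06506772  0.132     ]
LW [ 0.46544732 -0.35692164  0.024     ]
[[254.57863649 175.77278829]] (254.0, 167.0) [[255.94771062 175.96890478]]
```

```bash
python3 -m handwheel '[{"offset":[1.3,-3.7,0],"turn":0.03,"gripper":8},{"offset":[2.6,-7.4,0],"turn":0.06,"gripper":8},{"offset":[3.9,-11.1,0],"turn":0.09,"gripper":8},{"offset":[5.2,-14.8,1],"turn":0.117,"gripper":7},{"offset":[6.3,-17.8,3],"turn":0.117,"gripper":7}]';  python3 -c "
from h import *
go([.466,-.36,.13],np.pi)"
```

```text
time: 2.53
tcp_pos: [0.4989, -0.2413, 0.2556]
tool_rot: [-3.139, 0.004, -3.14]
force: [1.9, 0.7, -0.6]
gripper_width: 0.071
t 2.53 tcp [ 0.4989 -0.2413  0.2556] yaw [-3.1392  0.0036 -3.1397] F [ 1.86  0.68 -0.6 ] w 0.071
offset cm [  3.36 -11.84  12.58] turn 0.002
```

```bash
python3 -m handwheel '[{"offset":[1,-3,2],"turn":0,"gripper":7},{"offset":[2,-6,4],"turn":0,"gripper":7},{"offset":[3,-9,6],"turn":0,"gripper":7},{"offset":[3.3,-11,8],"turn":0,"gripper":7},{"offset":[3.3,-11.2,10.5],"turn":0,"gripper":7}]';python3 -m handwheel '[{"offset":[0,0,1],"turn":0,"gripper":7},{"offset":[0,0,1],"turn":0,"gripper":7}]';  python3 - <<'E'
from h import *
o=bot.observe(); im=bot.read_camera('wrist'); cv2.imwrite('pics/w2.png',im[:,:,::-1])
np.save('o2.npy',o,allow_pickle=True); print(o['tcp_pos'],o['tool_rot'])
C=cam('wrist',o)
for r in bot.outline_of('wrist','large_weight'):
    y,x=np.where(r['region']); print(r['p'],r['pixel'],x.min(),x.max(),y.min(),y.max(),plane(C,r['pixel'][::-1],.015))
E
```

```text
time: 2.95
tcp_pos: [0.4658, -0.3544, 0.1488]
tool_rot: [-3.139, 0.002, -3.14]
force: [-0.0, -1.2, -0.0]
gripper_width: 0.07
time: 3.12
tcp_pos: [0.4651, -0.3496, 0.1369]
tool_rot: [3.138, -0.003, -3.138]
force: [-0.9, -0.1, 0.4]
gripper_width: 0.07
[ 0.46506361 -0.34963118  0.13686094] [ 3.13835752e+00 -3.08855636e-03 -3.13811022e+00]
0.83 [103.8, 321.1] 290 344 80 135 [ 0.38785938 -0.31621368  0.015     ]
0.83 [273.9, 210.9] 202 228 264 316 [ 0.53371513 -0.40916583  0.015     ]
0.75 [206.7, 256.3] 235 286 174 227 [ 0.47187559 -0.36806591  0.015     ]
0.73 [102.5, 211.6] 189 245 78 132 [ 0.38706533 -0.40249624  0.015     ]
```

View pics/w2.png

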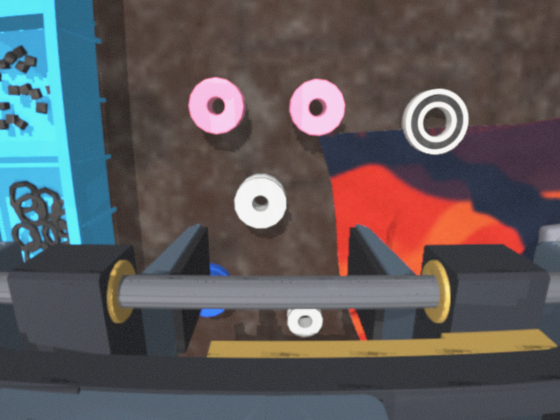

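```bash
python3 - <<'E'
from h import *
o=np.load('o2.npy',allow_pickle=True).item();C=cam('wrist',o)
p=plane(C,(260,201),.024);print(p)
go([p[0],p[1],.05],np.pi)
E
```

```text
[ 0.46470613 -0.36448362  0.024     ]
t 3.22 tcp [ 0.4665 -0.3505  0.1396] yaw [ 3.1414  0.     -3.1372] F [1.15 0.2  0.54] w 0.0701
offset cm [ 0.18 -1.4   8.96] turn 0.004
```

```bash
python3 -m handwheel '[{"offset":[0.1,-1.4,2.5],"turn":0,"gripper":7},{"offset":[0.1,-1.4,5],"turn":0,"gripper":7},{"offset":[0.1,-1.4,8],"turn":0,"gripper":7},{"offset":[0.1,-1.4,8.9],"turn":0,"gripper":7},{"offset":[0.1,-1.4,8.9],"turn":0,"gripper":7}]';  python3 -c "
from h import *
go([.465,-.364,.007],np.pi)"
```

```text
time: 3.63
tcp_pos: [0.4649, -0.3644, 0.0493]
tool_rot: [3.14, -0.002, -3.137]
force: [-0.6, 0.4, -0.6]
gripper_width: 0.0699
t 3.63 tcp [ 0.4649 -0.3644  0.0493] yaw [ 3.1399e+00 -1.6000e-03 -3.1375e+00] F [-0.58  0.37 -0.6 ] w 0.0699
offset cm [-0.02  0.03  4.23] turn 0.004
```

```bash
python3 -m handwheel '[{"offset":[0,0,2],"turn":0,"gripper":7},{"offset":[0,0,3.6],"turn":0,"gripper":7},{"offset":[0,0,4.2],"turn":0,"gripper":7},{"offset":[0,0,4.2],"turn":0,"gripper":6},{"offset":[0,0,4.2],"turn":0,"gripper":3.5}]' 12; python3 -m handwheel '[{"offset":[0,0,0],"turn":0,"gripper":3.5},{"offset":[0,0,0],"turn":0,"gripper":3.5},{"offset":[0,0,0],"turn":0,"gripper":3.5},{"offset":[0,0,0],"turn":0,"gripper":3.5}]' 12; python3 -c "
from h import *
go([.5425,-.066,.2],np.pi)"
```

```text
time: 4.05
tcp_pos: [0.4657, -0.3659, 0.0094]
tool_rot: [-3.141, 0.001, -3.138]
force: [-0.0, 0.2, -0.2]
gripper_width: 0.0595
time: 4.38
tcp_pos: [0.4655, -0.3659, 0.0089]
tool_rot: [-3.141, 0.001, -3.138]
force: [-0.5, 1.9, 9.6]
gripper_width: 0.0423
t 4.38 tcp [ 0.4655 -0.3659  0.0089] yaw [-3.1407e+00  1.0000e-03 -3.1384e+00] F [-0.48  1.88  9.59] w 0.0423
offset cm [ -7.82  29.94 -19.13] turn 0.003
```

```bash
python3 -m handwheel '[{"offset":[0,0,-1.5],"turn":0,"gripper":3.5},{"offset":[0,0,-4.5],"turn":0,"gripper":3.5},{"offset":[0,0,-8],"turn":0,"gripper":3.5},{"offset":[-0.5,2,-12],"turn":0,"gripper":3.5},{"offset":[-1.2,5,-15],"turn":0,"gripper":3.5}]'; python3 -c "
from h import *
go([.5425,-.066,.21],np.pi)"
```

```text
time: 4.8
tcp_pos: [0.4763, -0.3202, 0.1574]
tool_rot: [-3.14, 0.002, -3.141]
force: [0.6, 0.1, -1.5]
gripper_width: 0.042
t 4.8 tcp [ 0.4763 -0.3202  0.1574] yaw [-3.1396e+00  1.7000e-03 -3.1407e+00] F [ 0.65  0.12 -1.49] w 0.042
offset cm [-6.65 25.4  -5.3 ] turn 0.001
```

```bash
python3 -m handwheel '[{"offset":[-1.6,3.6,-1],"turn":0,"gripper":3.5},{"offset":[-3.2,7.2,-2],"turn":0,"gripper":3.5},{"offset":[-4.8,10.8,-3.5],"turn":0,"gripper":3.5},{"offset":[-6.4,14.4,-4.5],"turn":0,"gripper":3.5},{"offset":[-8,17.8,-5.5],"turn":0,"gripper":3.5}]';python3 -m handwheel '[{"offset":[-1,3,0],"turn":0,"gripper":3.5},{"offset":[-2,5.5,0],"turn":0,"gripper":3.5},{"offset":[-2.5,7,0],"turn":0,"gripper":3.5},{"offset":[-2.5,7,0],"turn":0,"gripper":3.5},{"offset":[-2.5,7,0],"turn":0,"gripper":3.5}]'; python3 -m handwheel '[{"offset":[0,0,0],"turn":0,"gripper":3.5},{"offset":[0,0,0],"turn":0,"gripper":3.5},{"offset":[0,0,0],"turn":0,"gripper":3.5}]'; python3 - <<'E'
from h import *
o=bot.observe(); im=bot.read_camera('wrist'); cv2.imwrite('pics/w3.png',im[:,:,::-1])
np.save('o3.npy',o,allow_pickle=True)
im=bot.read_camera('top'); cv2.imwrite('pics/top3.png',im[:,:,::-1])
go([.5425,-.066,.21],np.pi)
E
```

```text
time: 5.22
tcp_pos: [0.5559, -0.1382, 0.2109]
tool_rot: [-3.141, 0.001, -3.138]
force: [1.4, -0.0, -1.4]
gripper_width: 0.0418
time: 5.63
tcp_pos: [0.5803, -0.0696, 0.2098]
tool_rot: [-3.141, -0.0, -3.137]
force: [-0.6, -0.9, -2.1]
gripper_width: 0.0421
time: 5.88
tcp_pos: [0.5801, -0.0711, 0.2097]
tool_rot: [-3.141, -0.0, -3.14]
force: [0.2, 0.2, -2.5]
gripper_width: 0.042
t 5.98 tcp [ 0.5802 -0.0709  0.2097] yaw [-3.1416e+00 -1.0000e-04 -3.1394e+00] F [ 0.29  0.2  -1.98] w 0.0418
offset cm [ 3.77  0.5  -0.03] turn 0.002
```

View pics/w3.png

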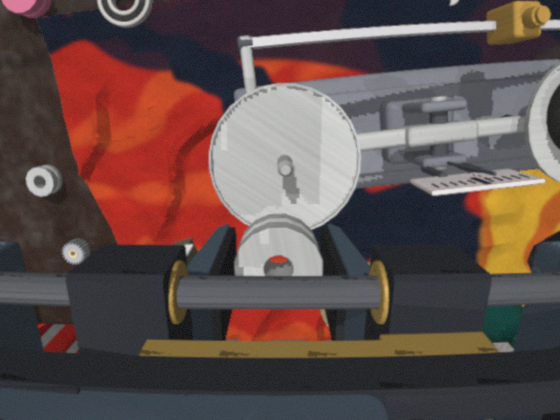

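```bash
python3 - <<'E'
from h import *
im=cv2.imread('pics/w3.png')[:,:,::-1]
crop(im,200,80,170,220,3.5,'pics/w3z.png')
E
```

```text
(no output)
```

View pics/w3z.png

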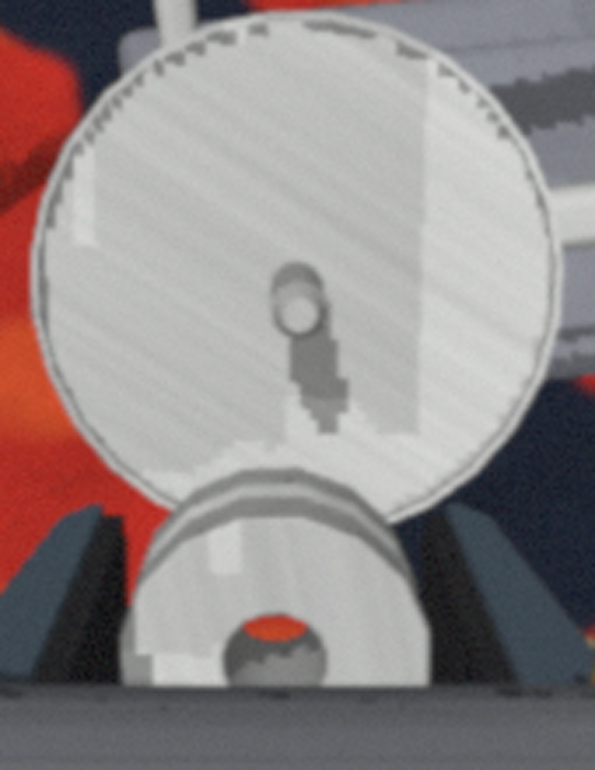

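```bash
python3 - <<'E'
from h import *
o=np.load('o3.npy',allow_pickle=True).item();C=cam('wrist',o); print(o['tcp_pos'])
f=lambda x,y,z: plane(C,(200+(x-1.2)/3.5,80+(y-1.2)/3.5),z)
p=f(300,314,.167);b=f(275.5,661,o['tcp_pos'][2]+.015);n=f(297.5,270,.132)
w=f(224,661,o['tcp_pos'][2]+.015)-f(327,661,o['tcp_pos'][2]+.015)
print('post',p,'bore',b,'pan',n,'borewidth',w,'post-bore',p-b)
E
```

```text
[ 0.58009868 -0.07114665  0.20973154]
post [ 0.54293198 -0.06737371  0.167     ] bore [ 0.5807463  -0.07144159  0.22473154] pan [ 0.53978298 -0.06724281  0.132     ] borewidth [ 3.99934197e-05 -1.38691373e-02  0.00000000e+00] post-bore [-0.03781432  0.00406788 -0.05773154]
```

```bash
python3 - <<'E'
from h import *
im=cv2.imread('pics/top3.png')[:,:,::-1]
crop(im,190,130,130,110,6,'pics/top3z.png')
E
```

```text
(no output)
```

View pics/top3z.png

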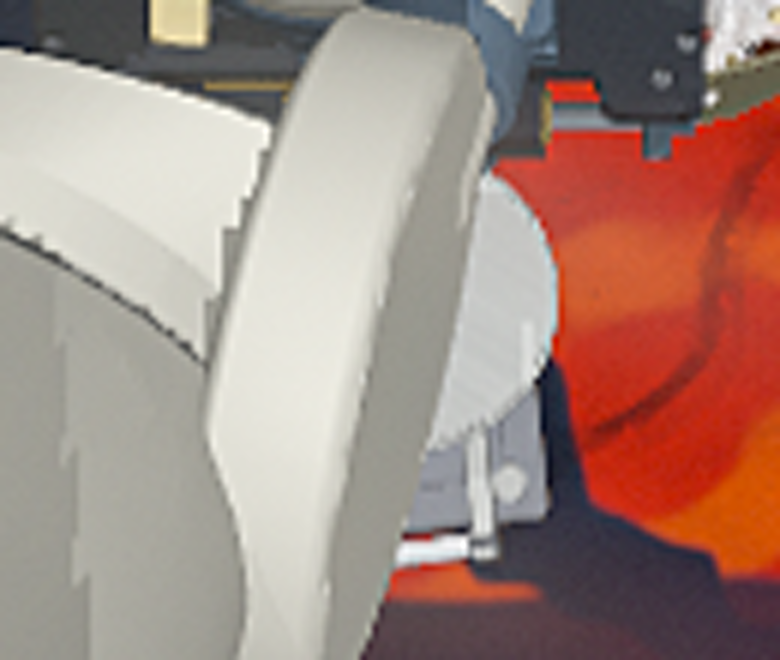

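```bash
python3 -m handwheel '[{"offset":[1.5,0.2,0],"turn":0,"gripper":3.5},{"offset":[3,0.4,0],"turn":0,"gripper":3.5},{"offset":[3.8,0.4,0],"turn":0,"gripper":3.5},{"offset":[3.8,0.4,1],"turn":0,"gripper":3.5},{"offset":[3.8,0.4,2],"turn":0,"gripper":3.5}]'; python3 -m handwheel '[{"offset":[0,0,0.5],"turn":0,"gripper":3.5},{"offset":[0,0,0.5],"turn":0,"gripper":3.5},{"offset":[0,0,0.5],"turn":0,"gripper":3.5}]'; python3 - <<'E'
from h import *
go([.5422,-.067,.18],np.pi)
o=bot.observe();im=bot.read_camera('wrist'); cv2.imwrite('pics/w4.png',im[:,:,::-1])
go([.5422,-.067,.18],np.pi)
E
```

```text
time: 6.4
tcp_pos: [0.5429, -0.0668, 0.1895]
tool_rot: [-3.141, 0.002, -3.139]
force: [0.8, 0.1, -1.5]
gripper_width: 0.0421
time: 6.65
tcp_pos: [0.5425, -0.0665, 0.184]
tool_rot: [3.141, -0.001, -3.138]
force: [1.0, 0.2, -2.0]
gripper_width: 0.042
t 6.65 tcp [ 0.5425 -0.0665  0.184 ] yaw [ 3.1414e+00 -1.0000e-03 -3.1384e+00] F [ 0.96  0.23 -2.01] w 0.042
offset cm [ 0.03 -0.05  0.4 ] turn 0.003
t 6.7 tcp [ 0.5427 -0.0664  0.1844] yaw [ 3.1415e+00 -4.0000e-04 -3.1384e+00] F [-0.4   0.43 -1.03] w 0.0419
offset cm [ 0.05 -0.06  0.44] turn 0.003
```

View pics/w4.png

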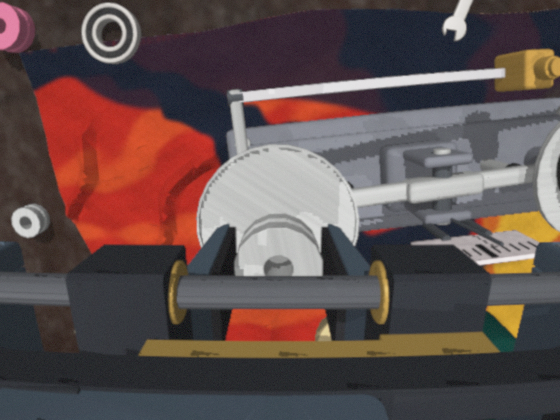

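```bash
python3 -m handwheel '[{"offset":[0.05,-0.05,0.2],"turn":0,"gripper":3.5},{"offset":[0.05,-0.05,0.5],"turn":0,"gripper":3.5},{"offset":[0.05,-0.05,0.7],"turn":0,"gripper":3.5},{"offset":[0.05,-0.05,0.9],"turn":0,"gripper":3.5},{"offset":[0.05,-0.05,1.0],"turn":0,"gripper":3.5}]'; python3 -m handwheel '[{"offset":[0,0,0.1],"turn":0,"gripper":3.5},{"offset":[0,0,0.2],"turn":0,"gripper":3.5},{"offset":[0,0,0.3],"turn":0,"gripper":3.5}]';  python3 - <<'E'
from h import *
im=bot.read_camera('wrist'); cv2.imwrite('pics/w5.png',im[:,:,::-1])
crop(im,180,130,200,160,4,'pics/w5z.png')
go([.5422,-.067,.18],np.pi)
E
```

```text
time: 7.12
tcp_pos: [0.5418, -0.0669, 0.1744]
tool_rot: [3.142, -0.0, -3.138]
force: [-0.2, 0.5, -1.9]
gripper_width: 0.0421
time: 7.37
tcp_pos: [0.5419, -0.0669, 0.1716]
tool_rot: [3.142, 0.0, -3.138]
force: [0.1, 1.0, -1.7]
gripper_width: 0.0414
t 7.42 tcp [ 0.5418 -0.0669  0.1715] yaw [ 3.1415e+00 -1.0000e-04 -3.1384e+00] F [ 0.76  0.06 -2.43] w 0.0421
offset cm [-0.04 -0.01 -0.85] turn 0.003
```

View pics/w5z.png

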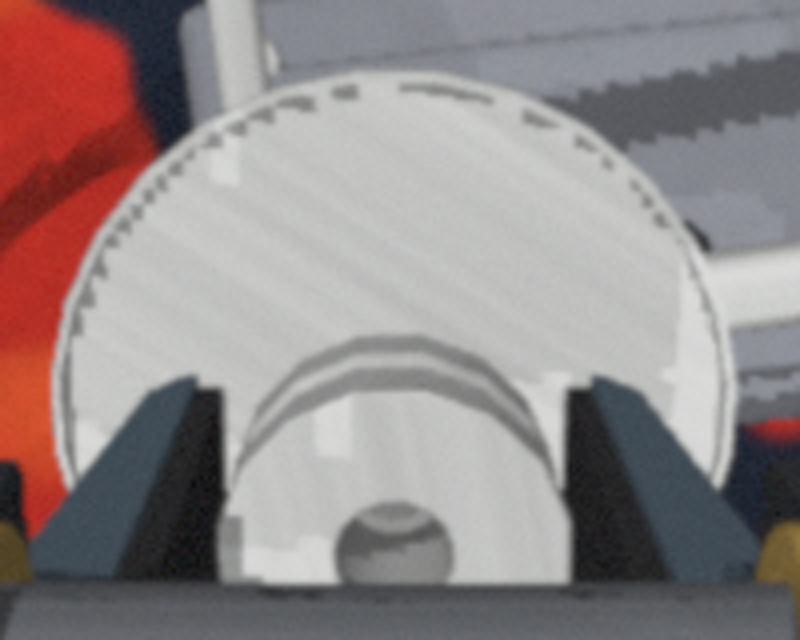

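```bash
python3 -m handwheel '[{"offset":[0,0,0.2],"turn":0,"gripper":3.5},{"offset":[0,0,0.4],"turn":0,"gripper":3.5},{"offset":[0,0,0.6],"turn":0,"gripper":3.5},{"offset":[0,0,0.8],"turn":0,"gripper":3.5},{"offset":[0,0,0.8],"turn":0,"gripper":3.5}]';  python3 - <<'E'
from h import *
im=bot.read_camera('wrist'); cv2.imwrite('pics/w6.png',im[:,:,::-1])
crop(im,180,130,200,160,4,'pics/w6z.png')
go([.5422,-.067,.18],np.pi)
E
```

```text
time: 7.83
tcp_pos: [0.5416, -0.0668, 0.1632]
tool_rot: [3.141, -0.001, -3.138]
force: [-1.2, 0.5, -1.8]
gripper_width: 0.042
t 7.88 tcp [ 0.5417 -0.0669  0.1634] yaw [ 3.1415e+00 -4.0000e-04 -3.1384e+00] F [-0.35 -0.61 -1.08] w 0.0418
offset cm [-0.05 -0.01 -1.66] turn 0.003
```

View pics/w6z.png

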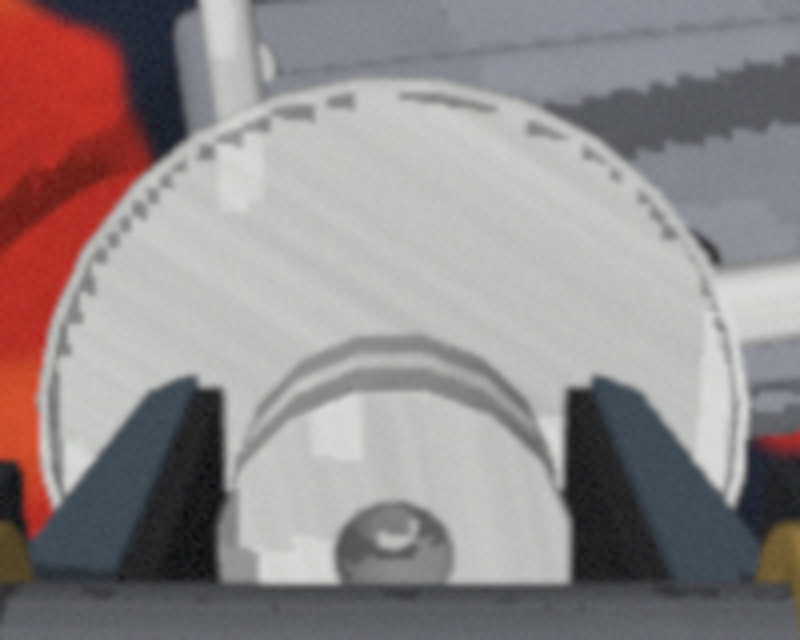

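```bash
python3 -m handwheel '[{"offset":[0,0,0.3],"turn":0,"gripper":3.5},{"offset":[0,0,0.6],"turn":0,"gripper":3.5},{"offset":[0,0,0.9],"turn":0,"gripper":3.5},{"offset":[0,0,1.2],"turn":0,"gripper":3.5},{"offset":[0,0,1.4],"turn":0,"gripper":3.5}]'; python3 -m handwheel '[{"offset":[0,0,0.2],"turn":0,"gripper":3.5},{"offset":[0,0,0.4],"turn":0,"gripper":3.5},{"offset":[0,0,0.4],"turn":0,"gripper":3.5}]';  python3 - <<'E'
from h import *
im=bot.read_camera('wrist'); cv2.imwrite('pics/w7.png',im[:,:,::-1])
crop(im,180,130,200,160,4,'pics/w7z.png')
go([.5422,-.067,.141],np.pi)
E
```

```text
time: 8.3
tcp_pos: [0.5417, -0.0669, 0.1492]
tool_rot: [3.141, -0.0, -3.138]
force: [0.2, -0.1, -1.9]
gripper_width: 0.0419
time: 8.55
tcp_pos: [0.5417, -0.0669, 0.1453]
tool_rot: [3.142, -0.0, -3.138]
force: [-0.4, 0.2, -2.2]
gripper_width: 0.0421
t 8.6 tcp [ 0.5418 -0.0669  0.1455] yaw [ 3.1415e+00 -3.0000e-04 -3.1384e+00] F [ 0.79  0.02 -1.64] w 0.0421
offset cm [-0.04 -0.01  0.45] turn 0.003
```

View pics/w7z.png

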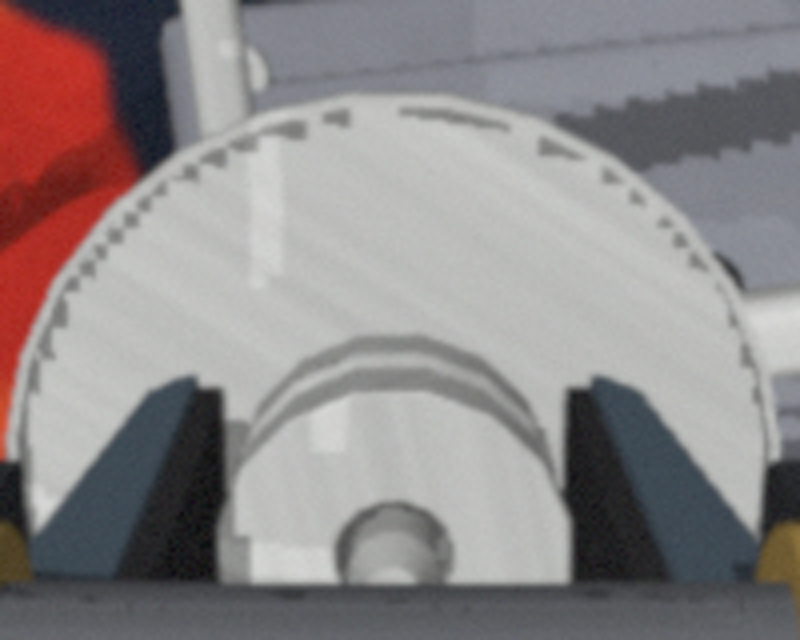

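```bash
for i in 1; do python3 -m handwheel '[{"offset":[0,0,0.1],"turn":0,"gripper":3.5},{"offset":[0,0,0.2],"turn":0,"gripper":3.5},{"offset":[0,0,0.2],"turn":0,"gripper":3.5}]'; done; python3 -m handwheel '[{"offset":[0,0,0.1],"turn":0,"gripper":3.5},{"offset":[0,0,0.1],"turn":0,"gripper":3.5}]'; python3 -m handwheel '[{"offset":[0,0,0.1],"turn":0,"gripper":3.5},{"offset":[0,0,0.1],"turn":0,"gripper":3.5}]'; python3 - <<'E'
from h import *
im=bot.read_camera('scene'); cv2.imwrite('pics/s7.png',im[:,:,::-1])
crop(im,190,120,140,140,5,'pics/s7z.png')
E
```

```text
time: 8.85
tcp_pos: [0.5418, -0.0669, 0.1435]
tool_rot: [-3.142, -0.0, -3.138]
force: [0.3, 0.4, -1.6]
gripper_width: 0.042
time: 9.02
tcp_pos: [0.5418, -0.0669, 0.1425]
tool_rot: [3.142, -0.0, -3.138]
force: [-0.4, 0.1, -1.7]
gripper_width: 0.0418
time: 9.18
tcp_pos: [0.5418, -0.0669, 0.1415]
tool_rot: [3.142, -0.0, -3.138]
force: [-0.9, -0.7, -1.4]
gripper_width: 0.0417
```

View pics/s7z.png

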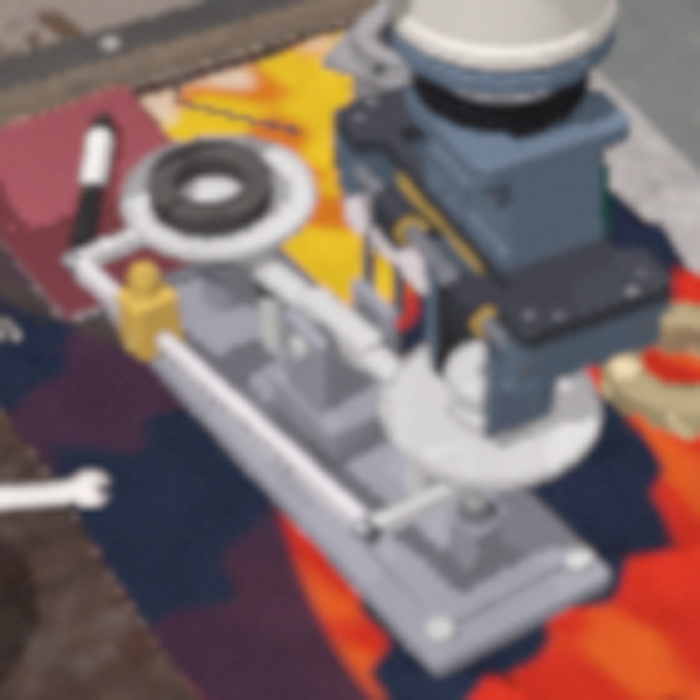

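```bash
python3 -m handwheel '[{"offset":[0,0,0.1],"turn":0,"gripper":3.5},{"offset":[0,0,0.1],"turn":0,"gripper":3.5}]'; python3 -m handwheel '[{"offset":[0,0,0.1],"turn":0,"gripper":3.5},{"offset":[0,0,0.1],"turn":0,"gripper":3.5}]';
```

```text
time: 9.4
tcp_pos: [0.542, -0.0669, 0.1407]
tool_rot: [-3.142, 0.0, -3.138]
force: [0.7, 0.5, 0.8]
gripper_width: 0.0419
time: 9.57
tcp_pos: [0.5419, -0.0669, 0.1396]
tool_rot: [-3.142, 0.0, -3.138]
force: [0.6, 0.2, 0.1]
gripper_width: 0.0417
```

```bash
python3 -m handwheel '[{"offset":[0,0,0],"turn":0,"gripper":4.3},{"offset":[0,0,0],"turn":0,"gripper":4.6},{"offset":[0,0,0],"turn":0,"gripper":5.2},{"offset":[0,0,0],"turn":0,"gripper":6},{"offset":[0,0,0],"turn":0,"gripper":6.6}]'; python3 - <<'E'
from h import *
im=bot.read_camera('wrist'); cv2.imwrite('pics/w8.png',im[:,:,::-1])
crop(im,180,130,200,160,4,'pics/w8z.png')
go([.5422,-.067,.141],np.pi)
E
```

```text
time: 9.98
tcp_pos: [0.5418, -0.0669, 0.1397]
tool_rot: [3.142, -0.0, -3.138]
force: [0.6, -0.0, 1.0]
gripper_width: 0.062
t 10.03 tcp [ 0.5419 -0.0669  0.1397] yaw [-3.1416  0.     -3.1384] F [-0.27  0.33 -0.09] w 0.0655
offset cm [-0.03 -0.01 -0.13] turn 0.003
```

View pics/w8z.png

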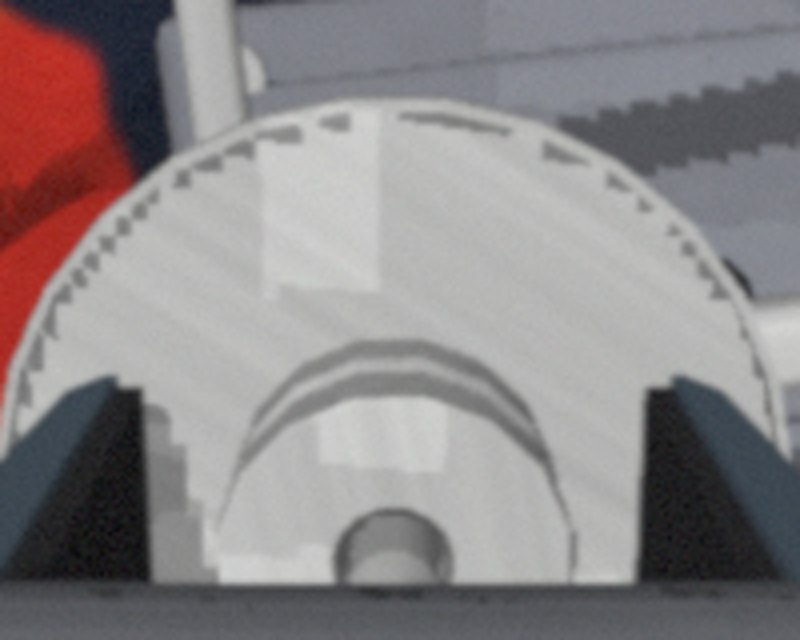

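```bash
python3 -m handwheel '[{"offset":[0,0,-0.8],"turn":0,"gripper":6.8},{"offset":[0,0,-2.5],"turn":0,"gripper":6.8},{"offset":[0,0,-5],"turn":0,"gripper":6.8},{"offset":[0,0,-8],"turn":0,"gripper":6.8},{"offset":[0,0,-10],"turn":0,"gripper":6.8}]'; python3 -m handwheel '[{"offset":[2,3,0],"turn":-0.06,"gripper":6},{"offset":[4,6,0],"turn":-0.12,"gripper":5},{"offset":[6,9,0],"turn":-0.12,"gripper":5},{"offset":[8,12,0],"turn":-0.12,"gripper":5},{"offset":[8,12,0],"turn":-0.12,"gripper":5}]';python3 -m handwheel '[{"offset":[0,0,0],"turn":0,"gripper":5},{"offset":[0,0,0],"turn":0,"gripper":5}]'; python3 - <<'E'
from h import *
o=bot.observe(); im=bot.read_camera('wrist'); cv2.imwrite('pics/w9.png',im[:,:,::-1])
np.save('o9.npy',o,allow_pickle=True)
go([.44,.105,.2],np.pi+.12)
im=bot.read_camera('scene'); cv2.imwrite('pics/s9.png',im[:,:,::-1])
crop(im,190,120,140,140,5,'pics/s9z.png')
E
```

```text
time: 10.45
tcp_pos: [0.5423, -0.0669, 0.2426]
tool_rot: [-3.141, 0.002, -3.138]
force: [0.5, 1.1, 0.1]
gripper_width: 0.0675
time: 10.87
tcp_pos: [0.4577, 0.0566, 0.2402]
tool_rot: [3.14, -0.001, -3.016]
force: [1.0, 0.2, -0.2]
gripper_width: 0.0501
time: 11.03
tcp_pos: [0.4619, 0.0528, 0.2403]
tool_rot: [-3.141, 0.001, -3.018]
force: [-0.0, 0.6, -0.6]
gripper_width: 0.0504
t 11.08 tcp [0.4621 0.0524 0.2401] yaw [-3.1413e+00  8.0000e-04 -3.0186e+00] F [-0.04 -0.05  1.14] w 0.0498
offset cm [1.55 5.49 4.01] turn 0.003
```

View pics/w9.png

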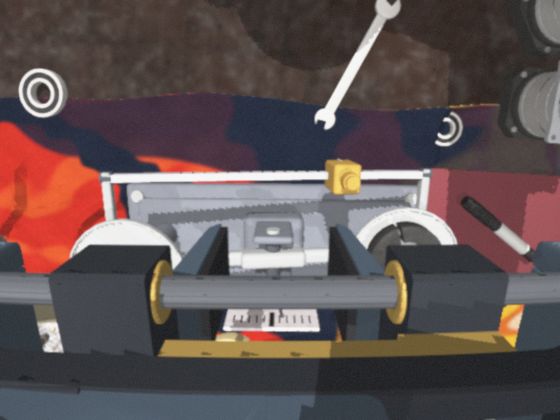

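View pics/s9z.png

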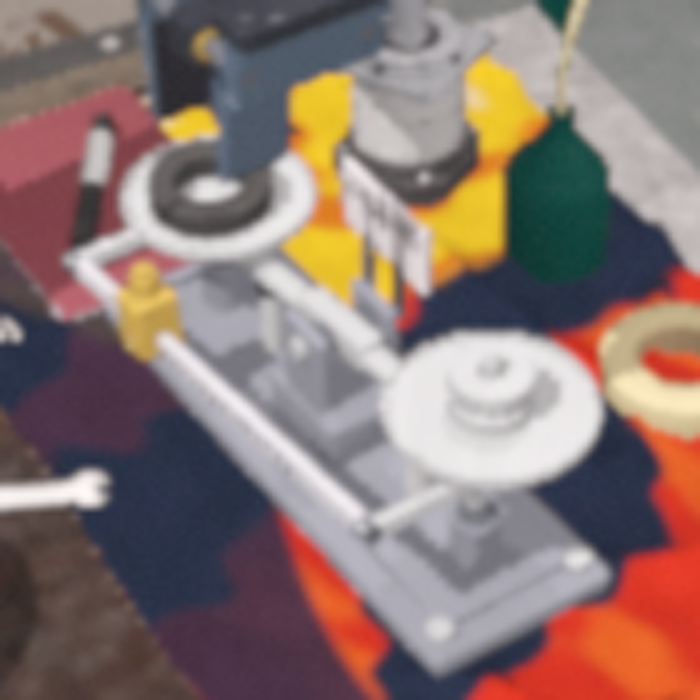

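```bash
python3 - <<'E'
from h import *
o=np.load('o9.npy',allow_pickle=True).item();C=cam('wrist',o)
im=cv2.imread('pics/w9.png')[:,:,::-1]
crop(im,300,140,140,80,5.5,'pics/w9z.png')
crop(im,210,295,140,50,5.5,'pics/w9d.png')
a=plane(C,(105,177),.1115);b=plane(C,(428,174),.0785)
print(a,b,np.linalg.norm(a-b),'yaw',np.arctan2(*(b-a)[[1,0]])-np.pi/2)
E
```

```text
[ 0.46327638 -0.09763731  0.1115    ] [0.43041862 0.19100202 0.0785    ] 0.29237185135546556 yaw 0.1133488282439914
```

View pics/w9z.png

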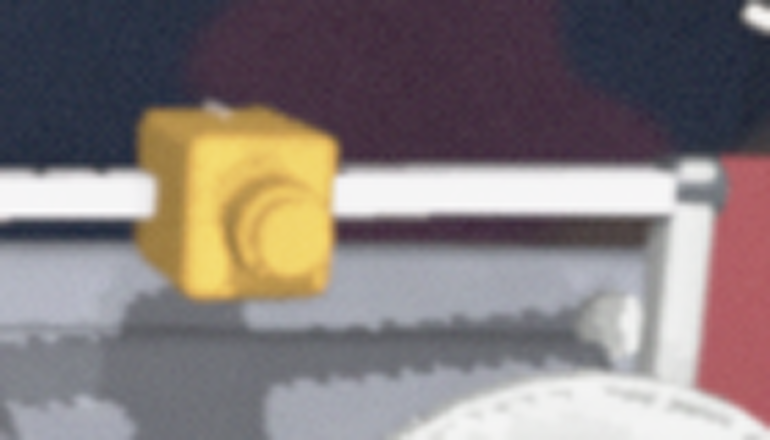

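View pics/w9d.png

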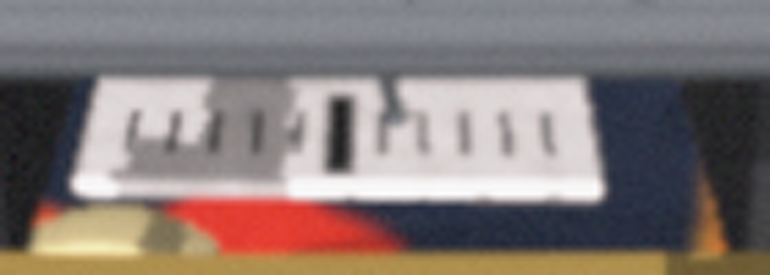

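```bash
python3 - <<'E'
from h import *
o=np.load('o9.npy',allow_pickle=True).item();C=cam('wrist',o)
mid=np.array([.5276,.0529]); y=.118; ax=np.array([-np.sin(y),np.cos(y)])
for px,h in(((347.6,179.3),.026),((300+289/5.5,140+240/5.5),.040)):
    s=.06
    for _ in range(5):
        p=plane(C,px,.095-.12*s+h); s=(p[:2]-mid)@ax
    print(p,s)
go([.44,.105,.2],np.pi+.12)
E
```

```text
[0.43961685 0.1082251  0.1131642 ] 0.06529830977614859
[0.44034537 0.10981868 0.1269846 ] 0.06679504287624824
t 11.13 tcp [0.4622 0.0522 0.2399] yaw [-3.1414e+00  5.0000e-04 -3.0192e+00] F [ 0.59 -0.53 -0.22] w 0.05
offset cm [1.56 5.51 3.99] turn 0.002
```

```bash
python3 -m handwheel '[{"offset":[0.5,2,0.5],"turn":0,"gripper":5},{"offset":[1,4,2],"turn":0,"gripper":5},{"offset":[1.6,5.9,5],"turn":0,"gripper":5},{"offset":[1.6,5.9,8],"turn":0,"gripper":5},{"offset":[1.6,5.9,8],"turn":0,"gripper":5}]';python3 -m handwheel '[{"offset":[0,0,0],"turn":0,"gripper":5}]'; python3 - <<'E'
from h import *
go([.44,.1085,.101],np.pi+.118)
o=bot.observe(); im=bot.read_camera('wrist'); cv2.imwrite('pics/w10.png',im[:,:,::-1])
go([.44,.1085,.101],np.pi+.118)
E
```

```text
time: 11.55
tcp_pos: [0.4361, 0.1091, 0.1559]
tool_rot: [3.142, -0.006, -3.018]
force: [-1.6, -1.3, -0.1]
gripper_width: 0.0502
time: 11.63
tcp_pos: [0.4382, 0.1088, 0.1593]
tool_rot: [-3.141, -0.003, -3.019]
force: [0.7, -1.1, 0.3]
gripper_width: 0.05
t 11.63 tcp [0.4382 0.1088 0.1593] yaw [-3.1415e+00 -2.9000e-03 -3.0190e+00] F [ 0.69 -1.13  0.34] w 0.05
offset cm [-0.19 -0.05  5.83] turn 0.005
t 11.68 tcp [0.4392 0.1088 0.1604] yaw [-3.1415e+00 -3.0000e-04 -3.0193e+00] F [ 0.08 -0.64  0.03] w 0.0501
offset cm [-0.08 -0.04  5.94] turn 0.004
```

View pics/w10.png

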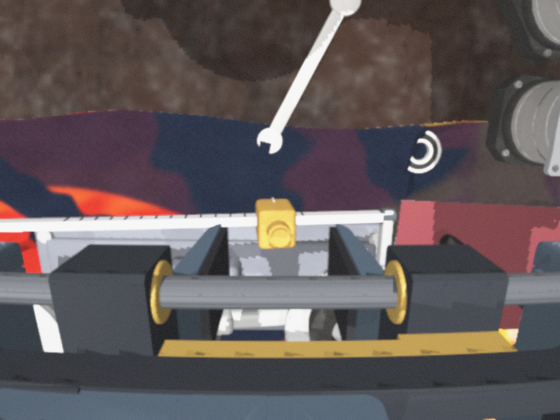

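```bash
python3 -m handwheel '[{"offset":[0,0,1.5],"turn":0,"gripper":4.6},{"offset":[0,0,3],"turn":0,"gripper":4.6},{"offset":[0,0,4.5],"turn":0,"gripper":4.6},{"offset":[0,0,5.5],"turn":0,"gripper":4.6},{"offset":[0,0,5.8],"turn":0,"gripper":4.6}]';python3 -m handwheel '[{"offset":[0,0,0],"turn":0,"gripper":4.6}]'; python3 - <<'E'
from h import *
im=bot.read_camera('wrist'); cv2.imwrite('pics/w11.png',im[:,:,::-1])
go([.44,.1085,.101],np.pi+.118)
E
```

```text
time: 12.1
tcp_pos: [0.4395, 0.1088, 0.1021]
tool_rot: [-3.142, 0.001, -3.02]
force: [-0.0, -0.4, 0.2]
gripper_width: 0.0463
time: 12.18
tcp_pos: [0.4394, 0.109, 0.1024]
tool_rot: [-3.142, 0.001, -3.019]
force: [0.0, 0.7, 0.2]
gripper_width: 0.0458
t 12.23 tcp [0.4394 0.1091 0.1027] yaw [-3.1415e+00  1.5000e-03 -3.0192e+00] F [ 1.14 -0.54  0.29] w 0.0462
offset cm [-0.05 -0.07  0.17] turn 0.004
```

View pics/w11.png

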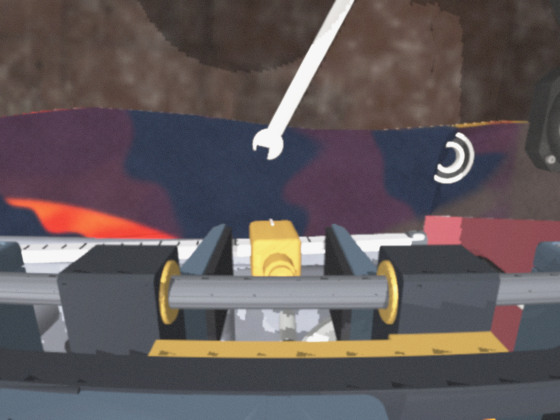

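```bash
python3 -m handwheel '[{"offset":[0,-1.0,0],"turn":0,"gripper":4.6},{"offset":[0,-2.2,-0.1],"turn":0,"gripper":4.6},{"offset":[0,-3.5,-0.3],"turn":0,"gripper":4.6},{"offset":[0,-4.8,-0.4],"turn":0,"gripper":4.6},{"offset":[0,-6,-0.6],"turn":0,"gripper":4.6}]';python3 -m handwheel '[{"offset":[0,-1,-0.1],"turn":0,"gripper":4.6},{"offset":[0,-1.6,-0.2],"turn":0,"gripper":4.6},{"offset":[0,-1.6,-0.2],"turn":0,"gripper":4.6},{"offset":[0,-0.8,-0.2],"turn":0,"gripper":4.6},{"offset":[0,-0.8,-1.5],"turn":0,"gripper":4.6}]'; python3 -m handwheel '[{"offset":[0,0,-2.5],"turn":0,"gripper":4.6},{"offset":[0,0,-4],"turn":0,"gripper":4.6}]'; python3 - <<'E'
from h import *
o=bot.observe();im=bot.read_camera('wrist'); cv2.imwrite('pics/w12.png',im[:,:,::-1])
im=bot.read_camera('scene'); cv2.imwrite('pics/s12.png',im[:,:,::-1])
crop(im,190,120,140,140,5,'pics/s12z.png')
go([.44,.1085,.101],np.pi+.118)
E
```

```text
time: 12.65
tcp_pos: [0.4463, 0.0488, 0.1087]
tool_rot: [3.141, 0.001, -3.019]
force: [-0.2, 3.2, -2.4]
gripper_width: 0.046
time: 13.07
tcp_pos: [0.4454, 0.0431, 0.1214]
tool_rot: [3.141, -0.003, -3.019]
force: [-0.9, -0.4, -1.0]
gripper_width: 0.0459
time: 13.23
tcp_pos: [0.4466, 0.043, 0.164]
tool_rot: [-3.142, 0.0, -3.018]
force: [0.5, 0.0, -0.0]
gripper_width: 0.0459
t 13.33 tcp [0.4478 0.0429 0.1646] yaw [-3.141   0.0037 -3.0175] F [ 0.68 -0.14  0.17] w 0.0461
offset cm [-0.01  6.61  6.36] turn 0.006
```

View pics/w12.png

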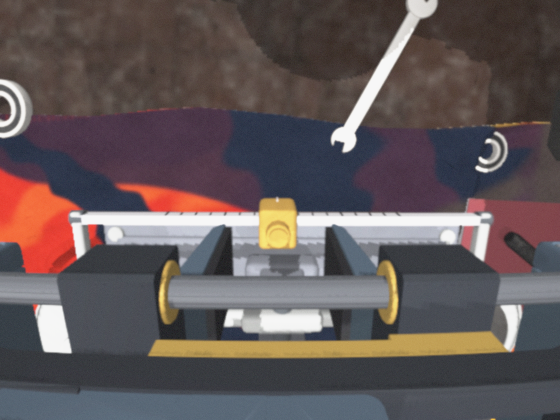

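View pics/s12z.png

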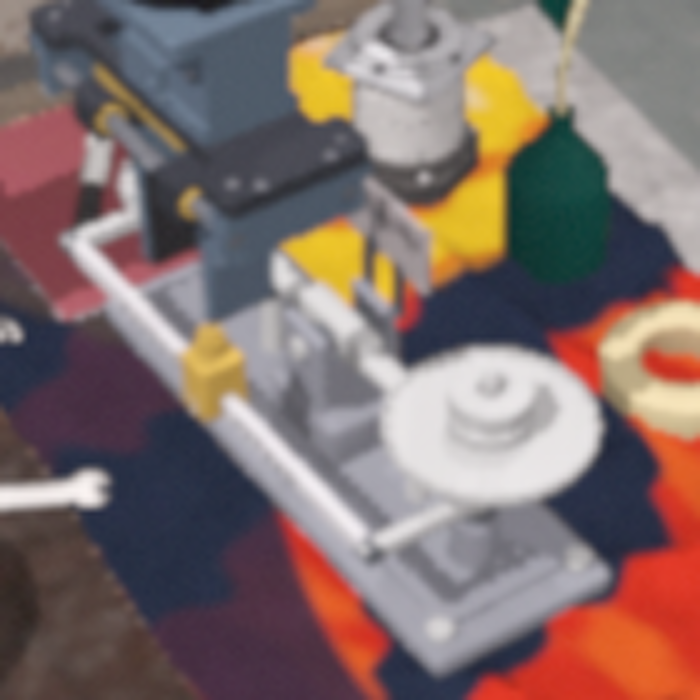

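```bash
for i in 1 2 3 ; do python3 -m handwheel '[{"offset":[0,0,0],"turn":0,"gripper":4.6},{"offset":[0,0,0],"turn":0,"gripper":4.6},{"offset":[0,0,0],"turn":0,"gripper":4.6},{"offset":[0,0,0],"turn":0,"gripper":4.6},{"offset":[0,0,0],"turn":0,"gripper":4.6}]' >/dev/null; done; python3 - <<'E'
from h import *
o=bot.observe();im=bot.read_camera('wrist'); cv2.imwrite('pics/w13.png',im[:,:,::-1]); np.save('o13.npy',o,allow_pickle=True)
im=bot.read_camera('scene'); cv2.imwrite('pics/s13.png',im[:,:,::-1])
crop(im,190,120,140,140,5,'pics/s13z.png')
go([.44,.1085,.101],np.pi+.118)
C=cam('scene'); mid=np.array([.5276,.0529]); y=.118; ax=np.array([-np.sin(y),np.cos(y)]);fx=-np.array([np.cos(y),np.sin(y)])
for t in(-.12,-.06,0,.06,.12):
    P=[np.r_[mid+fx*.078+ax*s,.095+t*s] for s in(.142,-.142)]
    print(t,((proj(C,P)-[190,120])*5).round(0).tolist())
E
```

```text
t 14.68 tcp [0.4467 0.042  0.1627] yaw [ 3.1416  0.     -3.0184] F [ 0.22  0.52 -0.31] w 0.0461
offset cm [-0.15  6.69  6.17] turn 0.005
-0.12 [[83.0, 264.0], [378.0, 532.0]]
-0.06 [[81.0, 251.0], [378.0, 544.0]]
0 [[80.0, 239.0], [378.0, 557.0]]
0.06 [[78.0, 227.0], [378.0, 570.0]]
0.12 [[77.0, 214.0], [379.0, 582.0]]
```

View pics/s13z.png

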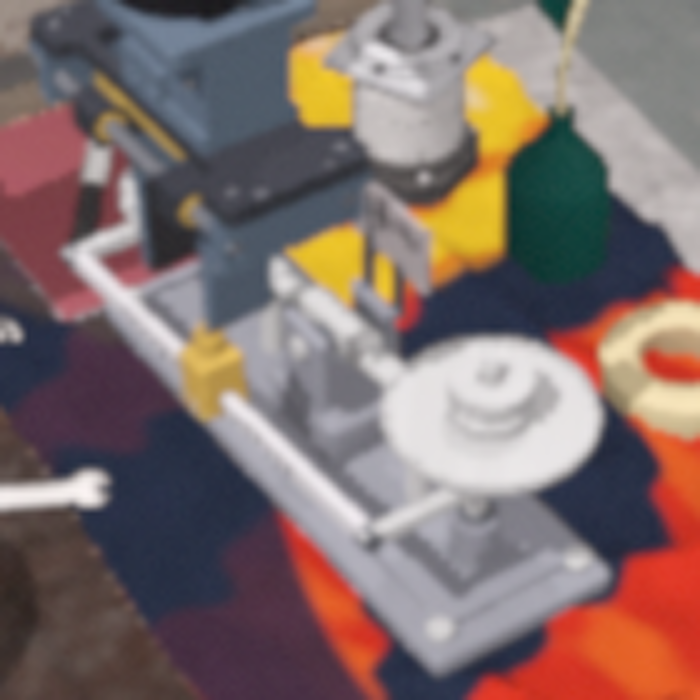

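View pics/w13.png

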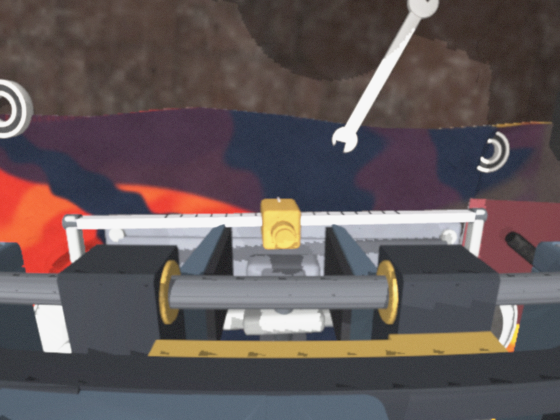

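```bash
cat >> h.py <<'E'
_C=None
def tilt(fn,ref='pics/s9.png'):
    """tilt from right-pan vertical shift in scene camera vs stop reference (-0.12)"""
    C=cam('scene')
    a=cv2.cvtColor(cv2.imread(ref),cv2.COLOR_BGR2GRAY).astype(np.float32);b=cv2.cvtColor(cv2.imread(fn),cv2.COLOR_BGR2GRAY).astype(np.float32)
    c=proj(C,[.5405,-.0667,.132])[0].round().astype(int)
    m=np.zeros(a.shape,np.uint8); cv2.ellipse(m,(int(c[0]),int(c[1]-1)),(24,16),0,0,360,255,-1)
    res=[]
    pred=lambda t:(proj(C,[.5405,-.0667,.132-.12*(t+.12)])-proj(C,[.5405,-.0667,.132]))[0]
    best=[]
    for t in np.arange(-.125,.125,.005):
        d=pred(t); M=np.float32([[1,0,d[0]],[0,1,d[1]]])
        w=cv2.warpAffine(b,M,(560,420),flags=cv2.INTER_CUBIC|cv2.WARP_INVERSE_MAP)
        best.append((np.mean(np.abs(w-a)[m>0]),t))
    E=np.array(best); i=E[:,0].argmin(); j=np.clip(i,1,len(E)-2)
    p=np.polyfit(E[j-1:j+2,1],E[j-1:j+2,0],2)
    return -p[1]/2/p[0],E[i]
E
python3 - <<'E'
from h import *
for f in('s9','s12','s13'):print(f,tilt(f'pics/{f}.png'))
E
```

```text
s9 (np.float64(-0.12000623409134016), array([ 0.  , -0.12]))
s12 (np.float64(-0.02953073730778734), array([ 8.75166416, -0.03      ]))
s13 (np.float64(-0.0884656225652106), array([ 8.04350662, -0.09      ]))
```

```bash
python3 -m handwheel '[{"offset":[0,0,2],"turn":0,"gripper":4.6},{"offset":[0,0,4],"turn":0,"gripper":4.6},{"offset":[0,0,5.4],"turn":0,"gripper":4.6},{"offset":[0,-0.4,5.5],"turn":0,"gripper":4.6},{"offset":[0,-0.8,5.5],"turn":0,"gripper":4.6}]';python3 -m handwheel '[{"offset":[0,-0.4,0],"turn":0,"gripper":4.6},{"offset":[0,-0.8,0],"turn":0,"gripper":4.6},{"offset":[0,-1.2,0],"turn":0,"gripper":4.6},{"offset":[0,-1.2,0],"turn":0,"gripper":4.6},{"offset":[0,-1.2,0],"turn":0,"gripper":4.6}]'; python3 -m handwheel '[{"offset":[0,0.5,0],"turn":0,"gripper":4.6},{"offset":[0,1.0,0],"turn":0,"gripper":4.6},{"offset":[0,1.0,-1],"turn":0,"gripper":4.6},{"offset":[0,1.0,-3.5],"turn":0,"gripper":4.6},{"offset":[0,1,-5.5],"turn":0,"gripper":4.6}]';  for i in 1 2 3 4; do python3 -m handwheel '[{"offset":[0,0,0],"turn":0,"gripper":4.6},{"offset":[0,0,0],"turn":0,"gripper":4.6},{"offset":[0,0,0],"turn":0,"gripper":4.6},{"offset":[0,0,0],"turn":0,"gripper":4.6},{"offset":[0,0,0],"turn":0,"gripper":4.6}]' >/dev/null; done; python3 - <<'E'
from h import *
o=bot.observe();im=bot.read_camera('wrist'); cv2.imwrite('pics/w14.png',im[:,:,::-1]); np.save('o14.npy',o,allow_pickle=True)
im=bot.read_camera('scene'); cv2.imwrite('pics/s14.png',im[:,:,::-1])
crop(im,190,120,140,140,5,'pics/s14z.png')
print(tilt('pics/s14.png'))
go([.44,.1085,.101],np.pi+.118)
E
```

```text
time: 15.1
tcp_pos: [0.4473, 0.0338, 0.1074]
tool_rot: [3.141, -0.002, -3.018]
force: [-0.5, 0.1, -0.1]
gripper_width: 0.046
time: 15.52
tcp_pos: [0.4496, 0.0217, 0.1081]
tool_rot: [-3.141, 0.001, -3.019]
force: [1.0, 0.6, 0.7]
gripper_width: 0.0459
time: 15.93
tcp_pos: [0.4475, 0.0328, 0.1634]
tool_rot: [3.141, -0.001, -3.018]
force: [1.1, -0.8, 0.4]
gripper_width: 0.0459
(np.float64(-0.02152637568817106), array([11.12220478, -0.02      ]))
t 17.7 tcp [0.4479 0.032  0.1627] yaw [-3.1416 -0.     -3.0183] F [0.65 0.1  0.02] w 0.0461
offset cm [-0.15  7.69  6.17] turn 0.005
```

View pics/s14z.png

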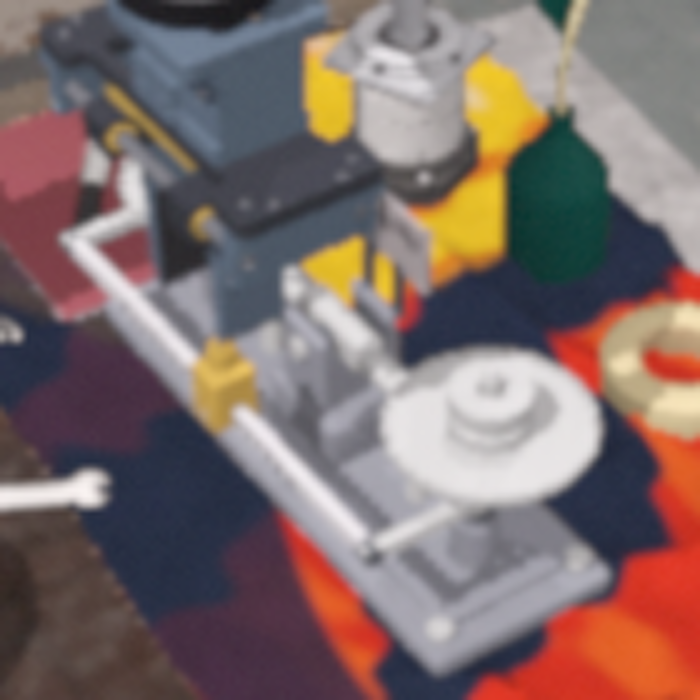

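View pics/w14.png

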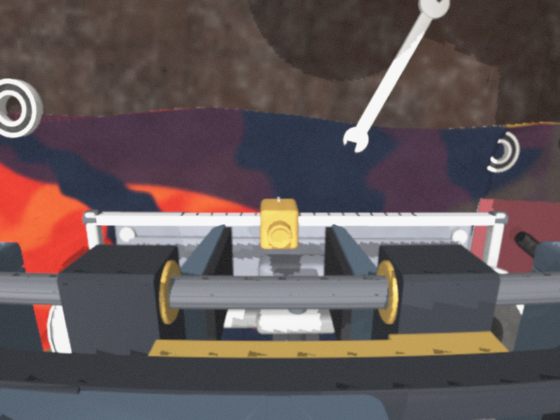

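```bash
python3 -m handwheel '[{"offset":[0,0,2],"turn":0,"gripper":4.6},{"offset":[0,0,4],"turn":0,"gripper":4.6},{"offset":[0,0,5.4],"turn":0,"gripper":4.6},{"offset":[0,-0.4,5.5],"turn":0,"gripper":4.6},{"offset":[0,-0.8,5.5],"turn":0,"gripper":4.6}]';python3 -m handwheel '[{"offset":[0,-0.2,0],"turn":0,"gripper":4.6},{"offset":[0,-0.4,0],"turn":0,"gripper":4.6},{"offset":[0,-0.5,0],"turn":0,"gripper":4.6},{"offset":[0,-0.5,0],"turn":0,"gripper":4.6},{"offset":[0,-0.5,0],"turn":0,"gripper":4.6}]'; python3 -m handwheel '[{"offset":[0,0.5,0],"turn":0,"gripper":4.6},{"offset":[0,1.0,0],"turn":0,"gripper":4.6},{"offset":[0,1.0,-1],"turn":0,"gripper":4.6},{"offset":[0,1.0,-3.5],"turn":0,"gripper":4.6},{"offset":[0,1,-5.5],"turn":0,"gripper":4.6}]'; python3 -m handwheel '[{"offset":[0,0,-2],"turn":0,"gripper":4.6},{"offset":[0,0,-4],"turn":0,"gripper":4.6},{"offset":[0,0,-6],"turn":0,"gripper":4.6},{"offset":[0,0,-8],"turn":0,"gripper":4.6},{"offset":[0,0,-8],"turn":0,"gripper":4.6}]';  for i in 1 2 3 4; do python3 -m handwheel '[{"offset":[0,0,0],"turn":0,"gripper":4.6},{"offset":[0,0,0],"turn":0,"gripper":4.6},{"offset":[0,0,0],"turn":0,"gripper":4.6},{"offset":[0,0,0],"turn":0,"gripper":4.6},{"offset":[0,0,0],"turn":0,"gripper":4.6}]' >/dev/null; done; python3 - <<'E'
from h import *
o=bot.observe();im=bot.read_camera('wrist'); cv2.imwrite('pics/w15.png',im[:,:,::-1]); np.save('o15.npy',o,allow_pickle=True)
im=bot.read_camera('scene'); cv2.imwrite('pics/s15.png',im[:,:,::-1])
crop(im,190,120,140,140,5,'pics/s15z.png')
print(tilt('pics/s15.png'))
y=.118;mid=np.array([.5276,.0529]);ax=np.array([-np.sin(y),np.cos(y)])
p=mid+np.array([np.cos(y),np.sin(y)])*(-.04); print('over s=0',p)
go([p[0],p[1],.26],np.pi+.118)
E
```

```text
time: 18.12
tcp_pos: [0.4485, 0.0239, 0.1074]
tool_rot: [3.141, -0.002, -3.018]
force: [0.7, 0.3, -0.4]
gripper_width: 0.0463
time: 18.53
tcp_pos: [0.4498, 0.019, 0.1081]
tool_rot: [-3.141, 0.001, -3.019]
force: [0.5, 0.4, -0.4]
gripper_width: 0.0458
time: 18.95
tcp_pos: [0.4478, 0.0297, 0.1634]
tool_rot: [3.141, -0.001, -3.018]
force: [1.5, 0.4, 0.8]
gripper_width: 0.046
time: 19.37
tcp_pos: [0.4498, 0.0295, 0.2459]
tool_rot: [-3.141, 0.005, -3.018]
force: [0.3, -0.3, 0.6]
gripper_width: 0.0462
(np.float64(-0.010103971005017146), array([ 4.35732985, -0.01      ]))
over s=0 [0.48787816 0.04819095]
t 21.13 tcp [0.4483 0.029  0.2427] yaw [-3.1416  0.     -3.0184] F [ 0.62  0.15 -0.91] w 0.0461
offset cm [-4.16  1.41 -1.73] turn 0.005
```

View pics/s15z.png

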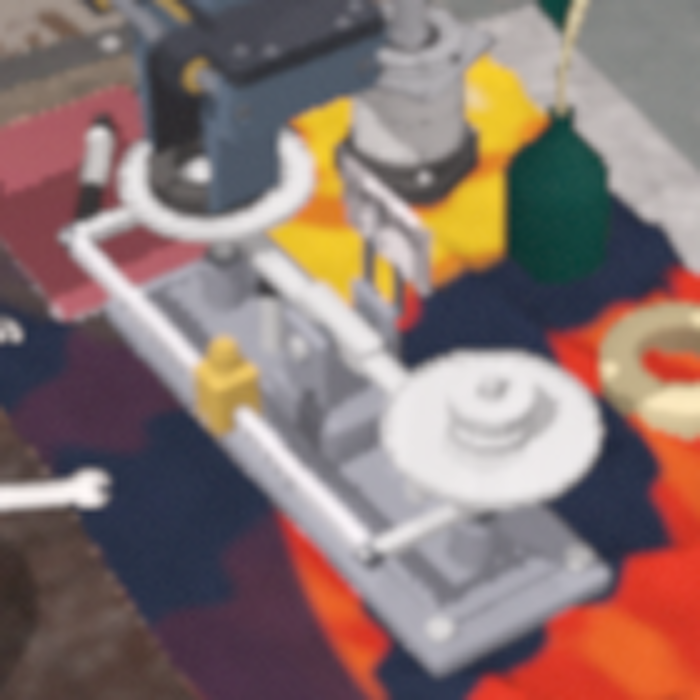

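View pics/w15.png

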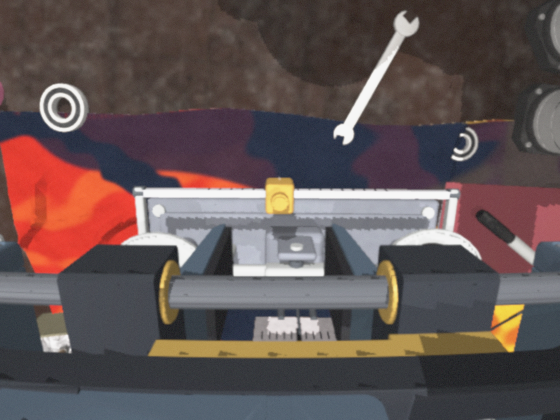

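```bash
python3 -m handwheel '[{"offset":[0,0,-3],"turn":0,"gripper":4.6},{"offset":[-3,0.3,-5],"turn":0,"gripper":4.6},{"offset":[-7,0.7,-5],"turn":0,"gripper":4.6},{"offset":[-11,1.1,-5],"turn":0,"gripper":4.6},{"offset":[-14,1.4,-5],"turn":0,"gripper":4.6}]';python3 -m handwheel '[{"offset":[0,0,0],"turn":0,"gripper":4.6},{"offset":[0,0,0],"turn":0,"gripper":4.6},{"offset":[0,0,0],"turn":0,"gripper":4.6},{"offset":[0,0,0],"turn":0,"gripper":4.6}]'; python3 - <<'E'
from h import *
o=bot.observe();im=bot.read_camera('wrist'); cv2.imwrite('pics/w16.png',im[:,:,::-1]); np.save('o16.npy',o,allow_pickle=True)
im=bot.read_camera('scene'); cv2.imwrite('pics/s16.png',im[:,:,::-1])
print(tilt('pics/s16.png'))
go([.597,.061,.28],np.pi+.118)
E
```

```text
time: 21.55
tcp_pos: [0.5882, 0.0608, 0.293]
tool_rot: [-3.141, 0.002, -3.018]
force: [0.3, -0.1, -0.9]
gripper_width: 0.0463
time: 21.88
tcp_pos: [0.5846, 0.06, 0.2927]
tool_rot: [3.142, -0.0, -3.019]
force: [0.1, 0.5, 0.2]
gripper_width: 0.0461
(np.float64(-0.010478270628039741), array([ 1.25138407e+01, -1.00000000e-02]))
t 21.98 tcp [0.5847 0.0599 0.293 ] yaw [-3.1416e+00  1.0000e-04 -3.0186e+00] F [-0.86  0.51  0.58] w 0.0465
offset cm [-1.23 -0.05  1.3 ] turn 0.005
```

View pics/w16.png

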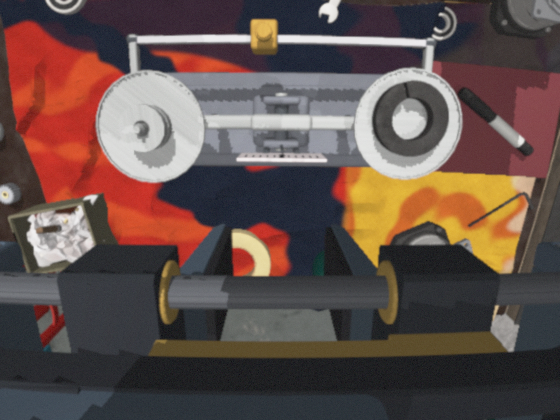

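```bash
python3 - <<'E'
from h import *
im=cv2.imread('pics/w16.png')[:,:,::-1]
crop(im,225,130,115,45,7,'pics/w16z.png')
E
```

```text
(no output)
```

View pics/w16z.png

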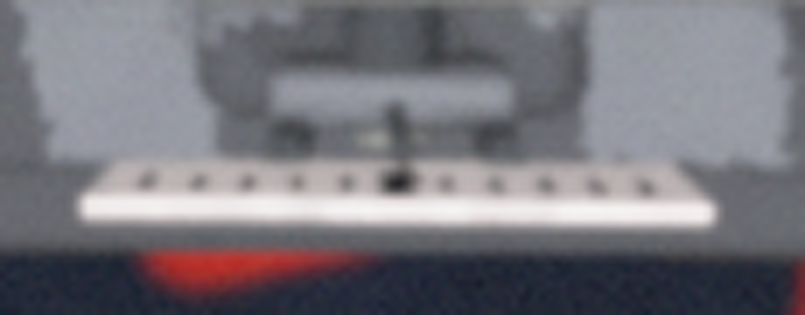

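```bash
python3 - <<'E'
from h import *
im=bot.read_camera('scene'); cv2.imwrite('pics/s17.png',im[:,:,::-1]); print(tilt('pics/s17.png'))
print(bot.finish_job())
E
```

```text
(np.float64(-0.010529633632232428), array([ 1.25504875e+01, -1.00000000e-02]))
the job is handed in; nothing more can be done
None
```

I fitted the large steel weight over the right pan's post, let go of it, and slid the poise in three pushes until the beam floated nearly level. I handed the job in after about 22 s; it gave no verdict.

- **Weight:** pictures before handing in showed it flat on the pan over its post. I felt light contact when I set it down and saw nothing to suggest a hard press.
- **Beam:** the scene camera gave a tilt of about -0.010 rad in three pictures about 1 s apart, against a limit of ±0.025. In the wrist picture the pointer was on the broad middle mark, i.e. nearer 0. The two differ slightly, but both are within the limit.
- **Other things:** the clamp ring still lay on its pan. I did not go near the small weight and did not measure it again at the end. The gripper was about 12 cm above the balance, touching nothing.

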